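# Eject the finished test cartridge and lay it in the discard tray

### The arm

A 6-joint arm with a two-finger parallel gripper is mounted at the origin on the work surface. World frame = base frame: x ahead of the robot, y to its left, z up, the work surface at z = 0. Lengths are in m, angles in rad, forces in N, time in s.
With the tool pointing down it reaches from about 0.425 to 0.95 m from the base axis. Payload 14.7 kg.
Tool frame: the origin (TCP) lies on the centre line of the jaws, within the pads' length; the fingertips stand 14 mm ahead of it and the grasp point (between the pads) lies 5 mm behind it; z points along the fingers, y is the line along which they close (so a half turn about z gives the same grasp; the last joint's range is limited). The gripper opens to 85 mm and grips with 20 to 120 N. Pads are 22 mm wide; open, the fingers measure 114 mm over their backs; the gripper's body (76 mm by 85 mm) begins 54 mm behind the grasp point. The pads swing forward as they close: fully open they stand 13 mm farther back than shut.
Start: joints at [-1.161, 0.48, 1.596, -0, 1.065, -0.047], TCP at [0.287, -0.583, 0.214] pointing down, gripper open.
Joint ranges: [-2.75, 2.75], [-0.82, 2.05], [0.23, 2.67], [-1.56, 4.7], [0.09, 2.69], [-2.92, 2.92]. Speed limits (rad/s): [1.89, 1.89, 2.39, 3.01, 3.01, 3.01].

### API

Orientations are given as [roll, pitch, yaw] about the fixed x, y, z axes, in that order (R = Rz(yaw) Ry(pitch) Rx(roll)).
In Python, from station import arm, optics gives the robot as it stands. The module is installed in compiled form; this text tells all that it offers.
- The arm moves only by the tool carry_out, never from a script. Its argument "deltas" is a list of rows, each a list of 3 entries, a list of its own where there are three numbers: the turn, a rotation vector about the tool's x, y, z in rad, then the shift along the tool's x, y, z in mm, then the finger opening in mm, from 0 to 85.4. In form: [[[rx, ry, rz], [x, y, z], gripper], ...]. A call has exactly 10 rows; each row is the pose to reach, as a shift and turn from the pose commanded when the call began, along the tool's axes at that moment; what a row does not reach only later rows make up. A row lasts 1/12 s, in which the tool goes at most 41.7 mm and 7.16 degrees, less where a joint would pass 70% of its speed; a pose out of reach is approached as far as the arm can. A call with a gripper value outside its range is refused whole. The fingers move at their own pace and stop on an object; the grip force is fixed at half the most. Time passes only in rows, so rows that repeat a pose let the fingers close, or fill a call up. It gives the time, the measured TCP pose, the force, the opening and the grip force at its end, in the units of the state.
- arm.get_state(): the state, without advancing time (a new reading comes with each control period).
- optics.get_image(name): name is "scene" or "top" or "wrist"; returns a dict with "pixels" (384x512x3 uint8, blue, green, red), "intrinsics" (3x3 intrinsics, pixels), "k1" (the pictures are not rectified: a ray, as slopes to the right and down, at radius r is drawn at 1 + k1 r^2 times it, then the intrinsics apply), "world_from_camera" (4x4, takes a point from camera to world coordinates). Camera axes: x right, y up, looking along -z (the intrinsics and any distortion apply to the point x, -y, -z); pixel columns grow to the right and rows downward; lengths in m; the calibration is good to about 2 mm. A picture is of the moment at which its call begins. There is no depth.
- arm.close_job(): hands the job in; it is judged then, once.
Trained networks look in a picture, given as the dict that the camera call returned (one of the last four; its "shot" number tells which), for a name from the list of things; names that differ only in an ending like _2 or _b are one class to them, and where a whole thing is asked for, a point or a joint stands for the part that bears it (a point fixed in the world has none). Each returns a list of dicts, best first, with "conf" (0 to 1); they miss things now and then, are a little off and sometimes report something else, mostly with a low value. They report only what shows in the picture. A call takes as long as a camera call.
- optics.look_for(picture, target): "centre" ([x, y, z] in m, in world coordinates, good to about 4 mm: the middle of the surface that is visible of it).
- optics.cut_out(picture, target): "pixels" (384x512 bool, what is visible of it).
The state is a dict: "time_s": time; "qpos": joint angles; "qvel": joint speeds; "tau": joint torques, N m; "eef_pos": TCP position; "eef_rot": TCP orientation; "contact_force": force on the tool from outside, world axes, zero at the start; "wrist_torque": the same for the moment, N m; "gripper_width": finger opening in m; "finger_force": force on a finger pad.
Only numpy, scipy, OpenCV 4.12 (cv2) and the standard library are available. Lean on these libraries where they do the work, as an engineer would, in place of code of your own. Each camera call takes 0.05 s, during which the arm holds its last target. There are 200 camera calls.

### The job

The test in the bench reader is finished: push the reader's spring ejector slide all the way to the front so that the cartridge comes out, and let the slide spring back. Draw the cartridge straight out and lay it flat, window side up, on the floor of the steel discard tray. Its sample well is open, so keep it level all the way and set it down gently rather than dropping it, and leave the other things on the bench where they are.

Things in the scene. Friction and masses are not known exactly. Their poses are not given: they have to be found in the camera images.
- reader: Bench reader, fixed, grey and white box 170 (x) x 130 (y) x 62 mm high. Origin: centre of its underside; its front faces its own -x, 85 mm off. The cartridge bay runs along x on its centre line, 29.5 mm wide, floor 40 mm above the table, roof at 54 to 62 mm with a 17 mm gap along its middle.
- bay_mouth (a point): Centre of the bay mouth on the reader's front face, 45 mm above the table; axes as the reader. A light spring pad just inside holds the cartridge down, so it must be drawn straight out along the reader's -x.
- ejector (a joint): Travel of the black spring ejector slide on the reader's top, m: 0 = home (to the rear), 0.046 = pushed fully towards the reader's front (its -x). Its lug pushes the cartridge until about 41 mm of it stand out of the mouth. About 3 to 9 N; it springs back when let go and the cartridge stays out.
- ejector_thumb (a point): Centre of the slide's thumb piece, a black block 14 (x) x 34 (y) x 25 mm high standing on the reader's top (from 63 to 88 mm above the table); axes as the reader; moves with the slide. At home it is 17 mm behind the reader's origin.
- cartridge: White plastic test cartridge 90 (x) x 28 (y) x 10 (z) mm, 20 to 45 g, with a small window and a round open sample well on its upper side (+z). Origin: centre of its underside; x runs along its length. At the start it lies in the reader's bay, its front end (-x) 1 to 4 mm inside the mouth, its underside 40 mm above the table.
- tray: Open stainless discard tray, fixed and empty, 220 (x) x 170 (y) mm outside, 22 mm high, walls and floor 4 mm thick. Origin: centre of its underside.
- tube_rack: White rack of capped tubes, 75 (x) x 125 (y) x 56 mm high, loose, bystander. Origin: centre of its underside.
- timer: White dial timer, 45 (x) x 70 (y) x 70 mm high, loose, bystander. Origin: centre of its underside.
- reagent: Small amber bottle, 34 mm diameter, 75 mm high, loose, bystander. Origin: centre of its underside.

How it is judged:
On the way:
1. the ejector slide is pushed fully to the front (over 38 mm of its 46 mm) and the cartridge has come out with it (origin over 70 mm in front of the reader's origin) (value of joint ejector above 0.038 m and x of cartridge in the frame of reader below -0.07 m), for 0.1 s.
At the end, for the whole second after the job is handed in: The cartridge lies at rest and flat (within 7 degrees), window side up, on the floor of the discard tray (underside within 6 mm of the floor, inside the walls), and the ejector slide is back home (within 5 mm) (z of cartridge in the frame of tray between 0 and 0.01 m and x of cartridge in the frame of tray between -0.1 and 0.1 m and y of cartridge in the frame of tray between -0.08 and 0.08 m and angle between cartridge's own z axis and vertical below 0.12 rad and linear speed of cartridge below 0.02 m/s and value of joint ejector below 0.005 m); the robot touches nothing.
It fails at once if the cartridge is tipped more than 40 degrees from level (angle between cartridge's own z axis and vertical above 0.7 rad).
It fails at once if the cartridge is dropped (falls freely at over 0.8 m/s, a drop of about 3 cm) (contact force between cartridge and anything else below 0.02 N and linear speed of cartridge above 0.8 m/s).
It fails at once if a bystander (tube rack, timer, bottle) is moved more than 20 mm (distance of any of tube_rack, timer, reagent from where it was at the start of the episode above 0.02 m).
It also fails if it takes over 51 s, if anything falls off the work surface, if the arm or the gripper's body presses on something with over 40 N, if the wrist force passes 120 N, or if a joint passes its speed limit or range.

## Working session

There is one attempt and no reset: what is moved stays moved. The work goes in short steps, Python scripts to look and compute and a tool call to move; the robot and the scene stay as the last step left them, time stands still between calls to the robot, and variables do not carry over. Pictures are saved under pics/ and viewed, at most 10 in all, crops included, and the job is handed in when it is done.

Besides the shell and the picture viewer there is one more tool, called by a JSON object that holds its "fn" and its "kwargs", one argument or row to a line. carry_out: Moves the arm, as the interface text tells. Its arguments: {"type":"object","properties":{"deltas":{"type":"array"}},"required":["deltas"]}

```bash
mkdir -p pics
cat > h.py <<'E'
import numpy as np, cv2
from station import arm, optics
def ray(p,u,v):
    K=np.array(p["intrinsics"]);T=np.array(p["world_from_camera"]);k=p["k1"]
    d=cv2.undistortPoints(np.array([[[u,v]]],float),K,np.array([k,0,0,0,0.]))[0,0]
    return T[:3,3],T[:3,:3]@np.array([d[0],-d[1],-1])
def at(p,u,v,z):
    o,d=ray(p,u,v);return o+d*(z-o[2])/d[2]
def proj(p,X):
    K=np.array(p["intrinsics"]);T=np.array(p["world_from_camera"])
    c=T[:3,:3].T@(np.array(X)-T[:3,3]);s=np.array([c[0],-c[1]])/-c[2]
    s=s*(1+p["k1"]*(s@s));return K[:2,:2]@s+K[:2,2]
E
python3 - <<'E'
from h import *
print(arm.get_state())
for n in ("scene","top"):
    p=optics.get_image(n);cv2.imwrite(f"pics/{n}0.png",p["pixels"])
    for t in ("reader","ejector_thumb","cartridge","tray","tube_rack","timer","reagent"):
        r=optics.look_for(p,t)[:1];c=optics.cut_out(p,t)[:1]
        s=''
        if c:
            m=c[0]["pixels"].astype(np.uint8);q=cv2.findNonZero(m);s=cv2.minAreaRect(q)
        print(n,t,[(np.round(a["centre"],3),round(a["conf"],2)) for a in r],s)
E
```

```text
{'time_s': 0.0, 'qpos': array([-1.16058256e+00,  4.80798302e-01,  1.59688471e+00, -6.37725249e-06,
        1.06515123e+00, -4.65938371e-02]), 'qvel': array([-8.93945463e-05, -9.87788351e-04, -4.12456099e-04, -3.41561919e-04,
        2.01575071e-04, -9.78572973e-04]), 'tau': array([-2.62817455e-03, -9.50653052e+01, -4.30177116e+01, -1.69989976e-04,
        1.25425437e-02, -2.30541389e-05]), 'eef_pos': array([ 0.28654293, -0.58292153,  0.21329015]), 'eef_rot': array([-3.14035216e+00, -5.22598398e-05,  4.56810665e-01]), 'contact_force': array([-0.22581581, -0.30157263,  0.43210209]), 'wrist_torque': array([ 0.0154303 ,  0.0051881 , -0.04437399]), 'finger_force': 0.0, 'gripper_width': 0.08529649601492578}
scene reader [(array([ 0.633, -0.214,  0.061]), 0.68)] ((151.86080932617188, 144.56185913085938), (51.980167388916016, 66.0521469116211), 21.037511825561523)
scene ejector_thumb [(array([0.628, 0.267, 0.01 ]), 0.56)] ((152.07395935058594, 144.82247924804688), (51.38462448120117, 67.30770111083984), 22.61986541748047)
scene cartridge [] ((154.30001831054688, 130.9000244140625), (3.130495
[... 843 characters left out ...]
, (5.082340717315674, 14.010775566101074), 74.05460357666016)
top cartridge [(array([ 0.591, -0.244,  0.054]), 0.5)] ((380.2270202636719, 213.7378387451172), (19.924318313598633, 6.02876091003418), 72.89727020263672)
top tray [(array([ 0.632,  0.268, -0.001]), 0.91)] ((204.58132934570312, 204.63262939453125), (57.4045295715332, 75.76154327392578), 5.355824947357178)
top tube_rack [(array([0.537, 0.475, 0.043]), 0.95)] ((131.7672576904297, 235.04312133789062), (46.495872497558594, 25.63641929626465), 9.162346839904785)
top timer [(array([ 0.784, -0.072,  0.068]), 0.56)] ((320.0, 146.5), (21.0, 26.0), 90.0)
top reagent [(array([0.802, 0.05 , 0.048]), 0.61)] ((277.5, 144.5), (13.0, 11.0), 90.0)
```

```bash
python3 -c "
import cv2,numpy as np
a=cv2.imread('pics/scene0.png');b=cv2.imread('pics/top0.png')
cv2.imwrite('pics/both.png',cv2.resize(np.vstack([a,b]),None,fx=.78,fy=.78))"
```

```text
(no output)
```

View pics/top0.png

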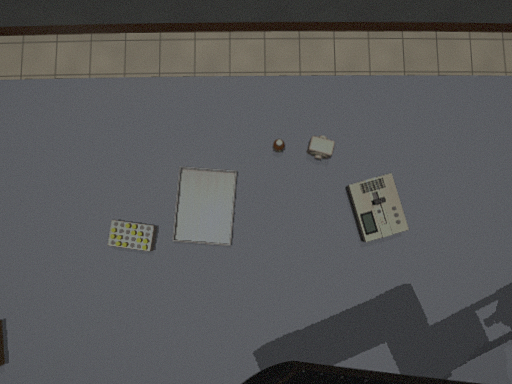

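View pics/scene0.png

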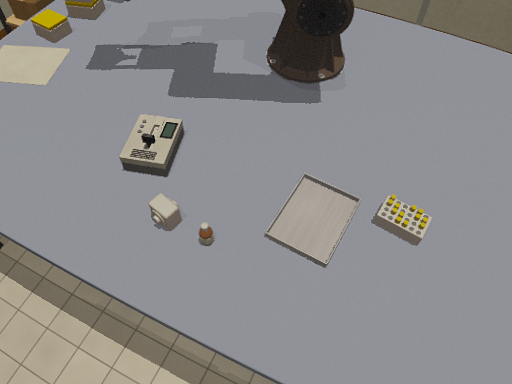

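The top view shows the reader at about pixel (377,207) with its front facing down and to the right, at a yaw of about +16°. The black thumb is at (378,200) and the tray at (205,205). In the scene view the bottle and timer sit between the reader and the tray, but farther out. I'll move above the reader to look with the wrist camera.

{"fn": "carry_out", "kwargs": {
  "deltas": [
    [[0,0,0.02],[18,-10,-5],40],
    [[0,0,0.03],[36,-20,-10],40],
    [[0,0,0.05],[54,-30,-15],40],
    [[0,0,0.07],[72,-40,-20],40],
    [[0,0,0.09],[90,-50,-25],40],
    [[0,0,0.1],[108,-60,-30],40],
    [[0,0,0.12],[126,-70,-35],40],
    [[0,0,0.14],[144,-80,-40],40],
    [[0,0,0.16],[162,-90,-45],40],
    [[0,0,0.167],[180,-100,-50],40]
  ]
}}

```text
time_s: 2.33
eef_pos: [0.4046, -0.4133, 0.2642]
eef_rot: [3.141, -0.0, 0.288]
contact_force: [0.7, -0.4, -0.1]
gripper_width: 0.0399
finger_force: 0.0
```

```bash
cat > look.py <<'E'
import sys
from h import *
n=sys.argv[1]
s=arm.get_state();print(np.round(s["time_s"],2),np.round(s["eef_pos"],4),np.round(s["eef_rot"],3))
p=optics.get_image("wrist");cv2.imwrite(f"pics/{n}.png",p["pixels"])
print("cam",np.round(np.array(p["world_from_camera"])[:3],3).tolist())
for t,z in (("reader",.062),("ejector_thumb",.088),("cartridge",.05)):
    r=optics.look_for(p,t)[:1];c=optics.cut_out(p,t)[:1]
    print(t,[(np.round(a["centre"],4),round(a["conf"],2)) for a in r])
    if c:
        b=cv2.boxPoints(cv2.minAreaRect(cv2.findNonZero(c[0]["pixels"].astype(np.uint8))))
        W=np.array([at(p,*q,z)[:2] for q in b]);print(np.round(b).tolist(),np.round(W,4).tolist(),np.round(W.mean(0),4), [round(float(np.hypot(*(W[i]-W[i-1]))),4) for i in range(4)])
E
python3 look.py w0
```

```text
2.33 [ 0.4046 -0.4133  0.2642] [ 3.141 -0.     0.288]
cam [[0.284, 0.925, 0.254, 0.468], [-0.959, 0.275, 0.074, -0.394], [-0.001, -0.264, 0.964, 0.423]]
reader [(array([ 0.5361, -0.2631,  0.0629]), 0.7)]
[[97.0, 31.0], [97.0, 0.0], [221.0, 0.0], [221.0, 31.0]] [[0.4957, -0.1959], [0.5262, -0.1916], [0.5648, -0.3211], [0.5353, -0.3287]] [ 0.5305 -0.2593] [0.1386, 0.0308, 0.1351, 0.0305]
ejector_thumb []
cartridge []
```

{"fn": "carry_out", "kwargs": {
  "deltas": [
    [[0,0,0],[27,-13,-2],10],
    [[0,0,0],[54,-26,-4],10],
    [[0,0,0],[81,-39,-6],10],
    [[0,0,0],[108,-52,-8],10],
    [[0,0,0],[135,-65,-10],10],
    [[0,0,0],[162,-78,-12],10],
    [[0,0,0],[189,-91,-14],10],
    [[0,0,0],[216,-104,-16],10],
    [[0,0,0],[243,-117,-18],10],
    [[0,0,0],[265,-125,-20],10]
  ]
}}

```text
time_s: 3.52
eef_pos: [0.6234, -0.2177, 0.2836]
eef_rot: [-3.141, 0.0, 0.29]
contact_force: [-0.4, -1.0, -0.4]
gripper_width: 0.0102
finger_force: 0.0
```

```bash
python3 look.py w1
```

```text
3.52 [ 0.6234 -0.2177  0.2836] [-3.141  0.     0.29 ]
cam [[0.285, 0.924, 0.254, 0.687], [-0.958, 0.276, 0.074, -0.199], [-0.002, -0.265, 0.964, 0.443]]
reader [(array([ 0.6258, -0.2334,  0.0639]), 0.68)]
[[217.0, 231.0], [220.0, 103.0], [323.0, 106.0], [320.0, 234.0]] [[0.5089, -0.1879], [0.6779, -0.1488], [0.7119, -0.2738], [0.5468, -0.3286]] [ 0.6114 -0.2348] [0.1458, 0.1735, 0.1295, 0.1739]
ejector_thumb [(array([ 0.6307, -0.2298,  0.0853]), 0.6)]
[[257.0, 168.0], [257.0, 154.0], [284.0, 156.0], [283.0, 169.0]] [[0.617, -0.2147], [0.6336, -0.2107], [0.6413, -0.2421], [0.6248, -0.2466]] [ 0.6292 -0.2285] [0.0328, 0.0171, 0.0324, 0.0171]
cartridge [(array([ 0.5901, -0.2397,  0.0501]), 0.88)]
[[261.0, 206.0], [263.0, 169.0], [275.0, 169.0], [274.0, 206.0]] [[0.559, -0.2386], [0.6112, -0.2251], [0.6153, -0.2414], [0.5633, -0.2554]] [ 0.5872 -0.2401] [0.0173, 0.0539, 0.0167, 0.0539]
```

View pics/w1.png

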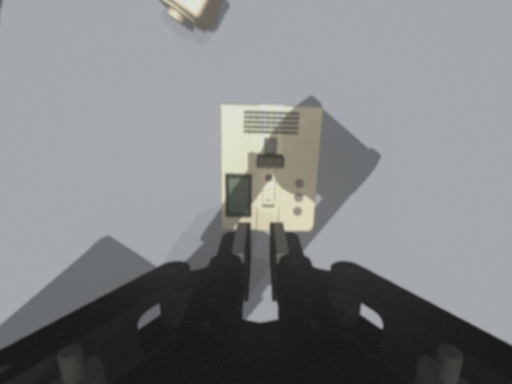

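Run:
```python
from h import *
p=optics.get_image("wrist")
g=cv2.cvtColor(p["pixels"],6)
m=optics.cut_out(p,"reader")[0]["pixels"]
def edge(pts): 
    W=np.array([at(p,u,v,.062)[:2] for u,v in pts]);return W
L=[];R=[];T=[]
for v in range(115,205,5):
    c=np.where(m[v])[0];L.append((c[0],v));R.append((c[-1]+1,v))
for u in range(228,316,5): T.append((u,np.where(m[:,u])[0][0]))
for n,e in (("L",L),("R",R),("T",T)):
    W=edge(e);vx,vy,x,y=cv2.fitLine(W.astype(np.float32),cv2.DIST_HUBER,0,.001,.001).ravel()
    print(n,np.degrees(np.arctan2(vy,vx)),x,y)
# vertical lateral in 15.5..17 frame
for yaw in (.27,.28,.29):
    ex=np.array([np.cos(yaw),np.sin(yaw)]);ey=np.array([-ex[1],ex[0]])
    print(yaw,[(round(float(np.median(edge(e)@ex)),4),round(float(np.median(edge(e)@ey)),4)) for e in (L,R,T)],"thumb",np.array([.6276,-.2288])@ex,np.array([.6276,-.2288])@ey,"slot",np.array([.5872,-.2401])@ey)
```

```text
L 13.576728 0.6097314 -0.16855769
R 14.500872 0.638596 -0.29376763
T -75.40474 0.69291544 -0.2119372
0.27 [(0.5427, -0.3243), (0.5451, -0.4534), (0.6112, -0.3891)] thumb 0.5438344618448284 -0.3879114307544262 slot -0.388026091841132
0.28 [(0.5394, -0.3298), (0.5405, -0.4589), (0.6068, -0.3952)] thumb 0.5399282206923707 -0.3933302893243422 slot -0.39302544757526375
0.29 [(0.5361, -0.3352), (0.5359, -0.4641), (0.6025, -0.4012)] thumb 0.5359679871677824 -0.3987098151930999 slot -0.3979855010921581
```

{"fn": "carry_out", "kwargs": {
  "deltas": [
    [[0,0,0.01],[8,4,10],10],
    [[0,0,0.02],[16,8,20],10],
    [[0,0,0.03],[24,12,35],10],
    [[0,0,0.04],[28.5,14,60],10],
    [[0,0,0.04],[28.5,14,85],10],
    [[0,0,0.04],[28.5,14,110],10],
    [[0,0,0.04],[28.5,14,130],10],
    [[0,0,0.04],[28.5,14,140],10],
    [[0,0,0.04],[28.5,14,140],10],
    [[0,0,0.04],[28.5,14,140],10]
  ]
}}

```text
time_s: 4.8
eef_pos: [0.6538, -0.2239, 0.1432]
eef_rot: [-3.141, 0.001, 0.25]
contact_force: [0.2, 0.8, 0.5]
gripper_width: 0.0099
finger_force: 0.0
```

```bash
python3 look.py w2
```

```text
4.8 [ 0.6538 -0.2239  0.1432] [-3.141e+00  1.000e-03  2.500e-01]
cam [[0.247, 0.934, 0.258, 0.718], [-0.969, 0.238, 0.064, -0.208], [-0.002, -0.265, 0.964, 0.302]]
reader [(array([ 0.6487, -0.2298,  0.0587]), 0.69)]
[[181.0, 134.0], [336.0, 134.0], [336.0, 315.0], [181.0, 315.0]] [[0.6823, -0.15], [0.7134, -0.2722], [0.5484, -0.3266], [0.5111, -0.1809]] [ 0.6138 -0.2324] [0.1739, 0.1261, 0.1737, 0.1504]
ejector_thumb [(array([ 0.6341, -0.2281,  0.0811]), 0.65)]
[[236.0, 219.0], [259.0, 195.0], [284.0, 220.0], [260.0, 243.0]] [[0.6321, -0.2094], [0.6554, -0.2225], [0.6406, -0.2461], [0.6165, -0.2332]] [ 0.6361 -0.2278] [0.0285, 0.0267, 0.0278, 0.0274]
cartridge [(array([ 0.5829, -0.2401,  0.0488]), 0.62)]
[[251.0, 237.0], [268.0, 237.0], [268.0, 279.0], [251.0, 279.0]] [[0.6023, -0.228], [0.6063, -0.2435], [0.5629, -0.2549], [0.5588, -0.2387]] [ 0.5826 -0.2413] [0.0448, 0.016, 0.0448, 0.0167]
```

View pics/w2.png

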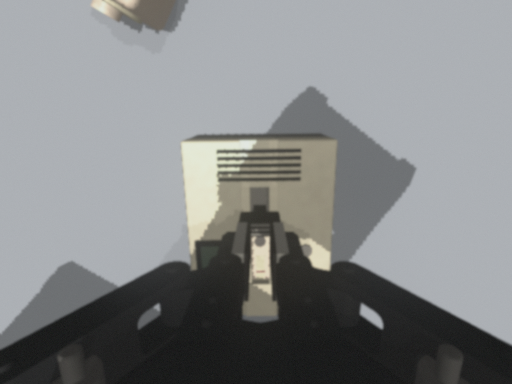

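The reader's rear edge runs level at row 139 and the fingers are centred on column 260, so the yaw and lateral position are good. Next I'll go down behind the thumb.

{"fn": "carry_out", "kwargs": {
  "deltas": [
    [[0,0,0],[0,0,8],10],
    [[0,0,0],[0,0,16],10],
    [[0,0,0],[0,0,24],10],
    [[0,0,0],[0,0,32],10],
    [[0,0,0],[0,0,40],10],
    [[0,0,0],[0,0,48],10],
    [[0,0,0],[0,0,54],10],
    [[0,0,0],[0,0,58],10],
    [[0,0,0],[0,0,58],10],
    [[0,0,0],[0,0,58],10]
  ]
}}

```text
time_s: 5.98
eef_pos: [0.6537, -0.224, 0.0858]
eef_rot: [-3.141, 0.0, 0.25]
contact_force: [0.1, -0.3, 0.8]
gripper_width: 0.01
finger_force: 0.0
```

{"fn": "carry_out", "kwargs": {
  "deltas": [
    [[0,0,0],[-3,0,0],10],
    [[0,0,0],[-6,0,0],10],
    [[0,0,0],[-9,0,0],10],
    [[0,0,0],[-12,0,0],10],
    [[0,0,0],[-15,0,0],10],
    [[0,0,0],[-18,0,0],10],
    [[0,0,0],[-21,0,0],10],
    [[0,0,0],[-24,0,0],10],
    [[0,0,0],[-24,0,0],10],
    [[0,0,0],[-24,0,0],10]
  ]
}}

```text
time_s: 6.82
eef_pos: [0.6303, -0.23, 0.0859]
eef_rot: [-3.142, -0.0, 0.25]
contact_force: [-0.5, 1.2, 0.6]
gripper_width: 0.0102
finger_force: 0.0
```

```bash
python3 look.py w3
python3 - <<'E'
from h import *
p=optics.get_image("scene")
u,v=proj(p,[.62,-.23,.08]).astype(int)
c=p["pixels"][max(0,v-50):v+50,u-60:u+60];w=cv2.imread("pics/w3.png")[130:330,150:370]
cv2.imwrite("pics/c3.png",np.hstack([cv2.resize(c,(440,400),interpolation=2),cv2.resize(w,(360,400))]))
E
```

```text
6.82 [ 0.6303 -0.23    0.0859] [-3.142 -0.     0.25 ]
cam [[0.247, 0.934, 0.257, 0.694], [-0.969, 0.238, 0.064, -0.214], [-0.001, -0.264, 0.964, 0.245]]
reader [(array([ 0.6544, -0.2249,  0.0639]), 0.61)]
[[153.0, 109.0], [362.0, 106.0], [365.0, 322.0], [156.0, 324.0]] [[0.6778, -0.1506], [0.7106, -0.2729], [0.5653, -0.3269], [0.5242, -0.1765]] [ 0.6195 -0.2317] [0.1557, 0.1266, 0.155, 0.1558]
ejector_thumb [(array([ 0.6353, -0.2289,  0.0838]), 0.69)]
[[230.0, 199.0], [287.0, 199.0], [287.0, 240.0], [230.0, 240.0]] [[0.6423, -0.2093], [0.6503, -0.2405], [0.6259, -0.2473], [0.6176, -0.2148]] [ 0.634 -0.228] [0.0253, 0.0322, 0.0253, 0.0335]
cartridge [(array([ 0.5812, -0.2401,  0.0479]), 0.56)]
```

View pics/c3.png

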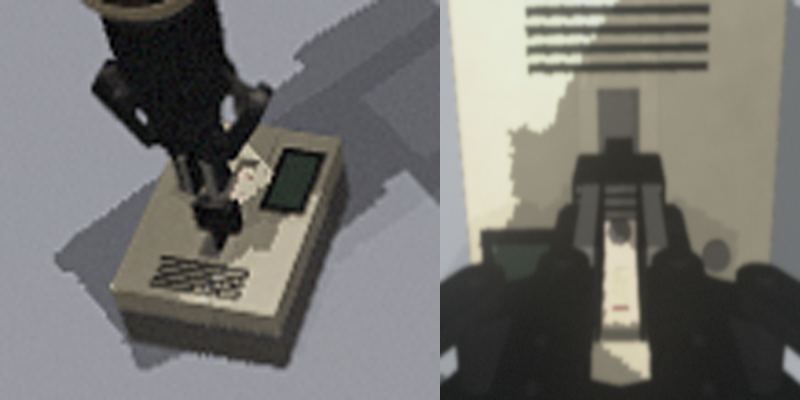

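```bash
cat >> h.py <<'E'
EX=np.array([.9689,.2474,0]);EY=np.array([-.2474,.9689,0]);EZ=np.array([0,0,1.])
def R(x,y,z): return (.534+x)*EX+(-.378+y)*EY+z*EZ
E
python3 - <<'E'
from h import *
p=optics.get_image("wrist")
f=lambda x,y,z:proj(p,R(x,y,z)).round().tolist()
for d in (0,.014):
  print("thumb travel",d,"rear top",f(.024-d,.017,.088),f(.024-d,-.017,.088),"rear bot",f(.024-d,.017,.063),"front top",f(.010-d,.017,.088))
t=arm.get_state()["eef_pos"]
for z in (.0859,.072): 
  for dx in (-.011,0,.011): print("tip",z,dx,proj(p,[*(t[:2]+dx*EX[:2]),z]).round())
print("rear corners",f(.085,.065,.062),f(.085,-.065,.062))
E
```

```text
thumb travel 0 rear top [230.0, 220.0] [289.0, 220.0] rear bot [233.0, 206.0] front top [230.0, 242.0]
thumb travel 0.014 rear top [230.0, 242.0] [288.0, 242.0] rear bot [234.0, 226.0] front top [231.0, 264.0]
tip 0.0859 -0.011 [260. 242.]
tip 0.0859 0 [260. 225.]
tip 0.0859 0.011 [260. 207.]
tip 0.072 -0.011 [260. 233.]
tip 0.072 0 [260. 217.]
tip 0.072 0.011 [260. 200.]
rear corners [152.0, 110.0] [366.0, 110.0]
```

```bash
python3 -c "
import cv2,numpy as np
f=lambda n:cv2.resize(np.clip(cv2.imread('pics/%s.png'%n)[185:285,212:308].astype(float)*2,0,255).astype(np.uint8),(400,416),interpolation=2)
cv2.imwrite('pics/z.png',np.hstack([f('w1'),f('w3')]))"
```

```text
(no output)
```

View pics/z.png

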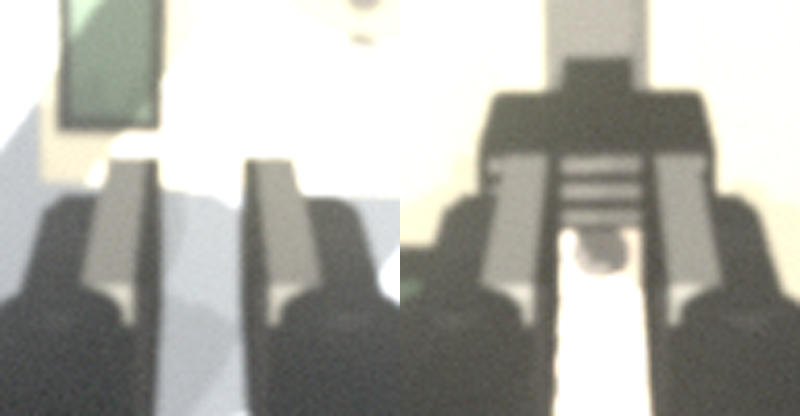

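The fingertips end at row 222, overlying the thumb's grooved top (rows 222–242), and the thumb is still home. So the tips are higher than I assumed and passed over it. I'll back off and descend in small checked steps.

{"fn": "carry_out", "kwargs": {
  "deltas": [
    [[0,0,0],[6,0,0],10],
    [[0,0,0],[12,0,0],10],
    [[0,0,0],[18,0,0],10],
    [[0,0,0],[24,0,0],10],
    [[0,0,0],[26,0,0],10],
    [[0,0,0],[26,0,2],10],
    [[0,0,0],[26,0,4],10],
    [[0,0,0],[26,0,6],10],
    [[0,0,0],[26,0,8],10],
    [[0,0,0],[26,0,8],10]
  ]
}}

```text
time_s: 8.1
eef_pos: [0.6551, -0.2234, 0.0773]
eef_rot: [-3.141, 0.001, 0.25]
contact_force: [-0.3, 0.7, -0.2]
gripper_width: 0.0103
finger_force: 0.0
```

{"fn": "carry_out", "kwargs": {
  "deltas": [
    [[0,0,0],[0,0,0.5],10],
    [[0,0,0],[0,0,1],10],
    [[0,0,0],[0,0,1.5],10],
    [[0,0,0],[0,0,2],10],
    [[0,0,0],[0,0,2.5],10],
    [[0,0,0],[0,0,3],10],
    [[0,0,0],[0,0,3.5],10],
    [[0,0,0],[0,0,4],10],
    [[0,0,0],[0,0,4],10],
    [[0,0,0],[0,0,4],10]
  ]
}}

```text
time_s: 8.93
eef_pos: [0.6556, -0.2234, 0.0738]
eef_rot: [-3.142, 0.0, 0.25]
contact_force: [0.1, 0.5, 0.2]
gripper_width: 0.01
finger_force: 0.0
```

{"fn": "carry_out", "kwargs": {
  "deltas": [
    [[0,0,0],[0,0,0.6],10],
    [[0,0,0],[0,0,1.2],10],
    [[0,0,0],[0,0,1.8],10],
    [[0,0,0],[0,0,2.4],10],
    [[0,0,0],[0,0,3],10],
    [[0,0,0],[0,0,3.6],10],
    [[0,0,0],[0,0,4.2],10],
    [[0,0,0],[0,0,5],10],
    [[0,0,0],[0,0,5],10],
    [[0,0,0],[0,0,5],10]
  ]
}}

```text
time_s: 9.77
eef_pos: [0.6556, -0.2234, 0.0688]
eef_rot: [-3.142, 0.0, 0.25]
contact_force: [-0.1, -1.0, 0.6]
gripper_width: 0.0101
finger_force: 0.0
```

{"fn": "carry_out", "kwargs": {
  "deltas": [
    [[0,0,0],[-3,0,0],10],
    [[0,0,0],[-6,0,0],10],
    [[0,0,0],[-9,0,0],10],
    [[0,0,0],[-12,0,0],10],
    [[0,0,0],[-15,0,0],10],
    [[0,0,0],[-18,0,0],10],
    [[0,0,0],[-21,0,0],10],
    [[0,0,0],[-24,0,0],10],
    [[0,0,0],[-24,0,0],10],
    [[0,0,0],[-24,0,0],10]
  ]
}}

```text
time_s: 10.6
eef_pos: [0.6323, -0.2296, 0.069]
eef_rot: [3.141, 0.0, 0.25]
contact_force: [2.5, -0.2, 3.1]
gripper_width: 0.0102
finger_force: 1.6
```

{"fn": "carry_out", "kwargs": {
  "deltas": [
    [[0,0,0],[-2,0,0],10],
    [[0,0,0],[-4,0,0],10],
    [[0,0,0],[-6,0,0],10],
    [[0,0,0],[-8,0,0],10],
    [[0,0,0],[-10,0,0],10],
    [[0,0,0],[-12,0,0],10],
    [[0,0,0],[-12,0,0],10],
    [[0,0,0],[-12,0,0],10],
    [[0,0,0],[-12,0,0],10],
    [[0,0,0],[-12,0,0],10]
  ]
}}

```text
time_s: 11.43
eef_pos: [0.6208, -0.2325, 0.0689]
eef_rot: [3.141, 0.0, 0.25]
contact_force: [4.1, -1.2, 4.0]
gripper_width: 0.01
finger_force: 2.3
```

```bash
python3 look.py w4;python3 -c "
import cv2,numpy as np
f=lambda n:cv2.resize(np.clip(cv2.imread('pics/%s.png'%n)[165:345,172:348].astype(float)*1.7,0,255).astype(np.uint8),(550,560),interpolation=2)
cv2.imwrite('pics/z4.png',f('w4'))"
```

```text
11.43 [ 0.6208 -0.2325  0.0689] [3.141 0.    0.25 ]
cam [[0.247, 0.934, 0.257, 0.685], [-0.969, 0.239, 0.064, -0.216], [-0.001, -0.264, 0.964, 0.228]]
reader [(array([ 0.6531, -0.2289,  0.0624]), 0.71)]
ejector_thumb [(array([ 0.6096, -0.2354,  0.0837]), 0.76)]
[[250.0, 227.0], [269.0, 227.0], [269.0, 277.0], [250.0, 277.0]] [[0.6261, -0.2256], [0.6286, -0.2352], [0.6003, -0.2426], [0.5977, -0.2326]] [ 0.6132 -0.234 ] [0.0293, 0.0098, 0.0293, 0.0103]
cartridge [(array([ 0.5694, -0.2436,  0.0503]), 0.81)]
[[248.0, 278.0], [271.0, 278.0], [271.0, 297.0], [248.0, 297.0]] [[0.5729, -0.2359], [0.5769, -0.2514], [0.5622, -0.2553], [0.5582, -0.2395]] [ 0.5676 -0.2455] [0.0152, 0.0159, 0.0152, 0.0162]
```

View pics/z4.png

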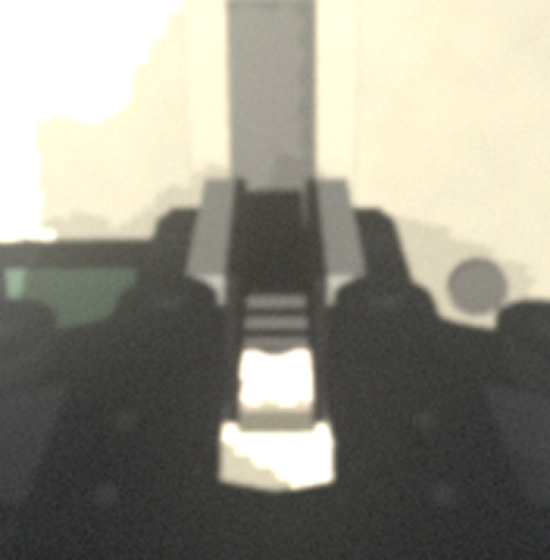

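The thumb is now ahead of the fingers and travelling with them, with its rear top edge near row 258. I'll keep pushing.

{"fn": "carry_out", "kwargs": {
  "deltas": [
    [[0,0,0],[-2.5,0,0],10],
    [[0,0,0],[-5,0,0],10],
    [[0,0,0],[-7.5,0,0],10],
    [[0,0,0],[-10,0,0],10],
    [[0,0,0],[-12.5,0,0],10],
    [[0,0,0],[-15,0,0],10],
    [[0,0,0],[-17,0,0],10],
    [[0,0,0],[-18,0,0],10],
    [[0,0,0],[-18,0,0],10],
    [[0,0,0],[-18,0,0],10]
  ]
}}

```text
time_s: 12.62
eef_pos: [0.6037, -0.237, 0.069]
eef_rot: [3.141, -0.001, 0.25]
contact_force: [5.3, -1.2, 2.4]
gripper_width: 0.0101
finger_force: 2.7
```

```bash
python3 look.py w5
python3 - <<'E'
from h import *
p=optics.get_image("wrist")
for d in (.036,.038,.040,.042,.044): print(d,proj(p,R(.024-d,0,.088)).round(1),proj(p,R(.010-d,0,.088)).round(1))
g=cv2.cvtColor(p["pixels"],6)[225:310,257:264].mean(1).astype(int);print(list(zip(range(225,310),g.tolist())))
p=optics.get_image("top")
for t in ("ejector_thumb","cartridge"):
  for r in optics.look_for(p,t)[:1]:
    c=np.array(r["centre"]);print(t,c.round(4),(c@EX-.534).round(4),(c@EY+.378).round(4),r["conf"])
E
```

```text
12.62 [ 0.6037 -0.237   0.069 ] [ 3.141e+00 -1.000e-03  2.500e-01]
cam [[0.247, 0.935, 0.256, 0.668], [-0.969, 0.238, 0.064, -0.221], [-0.001, -0.264, 0.965, 0.228]]
reader [(array([ 0.643 , -0.231 ,  0.0588]), 0.73)]
[[136.0, 58.0], [378.0, 53.0], [383.0, 320.0], [141.0, 324.0]] [[0.6765, -0.1508], [0.7099, -0.2735], [0.5549, -0.3345], [0.5111, -0.177]] [ 0.6131 -0.234 ] [0.1675, 0.1271, 0.1666, 0.1634]
ejector_thumb [(array([ 0.5933, -0.236 ,  0.0821]), 0.83)]
[[250.0, 226.0], [270.0, 226.0], [270.0, 277.0], [250.0, 277.0]] [[0.6095, -0.23], [0.6121, -0.24], [0.5832, -0.2476], [0.5805, -0.2371]] [ 0.5963 -0.2387] [0.0298, 0.0103, 0.0298, 0.0109]
cartridge []
0.036 [258.5 246.6] [258.5 270.2]
0.038 [258.5 250. ] [258.5 273.5]
0.04 [258.5 253.4] [258.6 276.7]
0.042 [258.5 256.8] [258.6 280. ]
0.044 [258.5 260.2] [258.6 283.2]
[(225, 72), (226, 58), (227, 47), (228, 41), (229, 41), (230, 42), (231, 41), (232, 41), (233, 39), (234, 39), (235, 39), (236, 39), (237, 39), (238, 38), (239, 39), (240, 37), (241, 37), (242, 37), (243, 37), (244, 36), (245, 36), (246, 36), (247, 36), (248, 35), (249, 35), (250, 36), (251, 35), (252, 36), (253, 36), (254, 35), (255, 34), (256, 37), (257, 37), (258, 43), (259, 56), (260, 69), (261, 77), (262, 75), (263, 64), (264, 50), (265, 47), (266, 58), (267, 70), (268, 75), (269, 71), (270, 59), (271, 48), (272, 51), (273, 65), (274, 75), (275, 76), (276, 72), (277, 73), (278, 86), (279, 103), (280, 136), (281, 175), (282, 200), (283, 208), (284, 209), (285, 210), (286, 210), (287, 210), (288, 210), (289, 210), (290, 210), (291, 209), (292, 209), (293, 209), (294, 209), (295, 209), (296, 209), (297, 209), (298, 209), (299, 209), (300, 209), (301, 210), (302, 210), (303, 210), (304, 210), (305, 210), (306, 208), (307, 202), (308, 191), (309, 184)]
ejector_thumb [0.6319 0.2677 0.0015] 0.1445 0.481 0.7
cartridge [ 0.5674 -0.2484  0.0532] -0.0457 -0.003 0.5
```

{"fn": "carry_out", "kwargs": {
  "deltas": [
    [[0,0,0],[-1,0,0],10],
    [[0,0,0],[-2,0,0],10],
    [[0,0,0],[-3,0,0],10],
    [[0,0,0],[-4,0,0],10],
    [[0,0,0],[-4,0,0],10],
    [[0,0,0],[-4,0,0],10],
    [[0,0,0],[-4,0,0],10],
    [[0,0,0],[-4,0,0],10],
    [[0,0,0],[-4,0,0],10],
    [[0,0,0],[-4,0,0],10]
  ]
}}

```text
time_s: 14.0
eef_pos: [0.6, -0.2379, 0.069]
eef_rot: [3.141, -0.001, 0.25]
contact_force: [6.6, -1.6, 1.9]
gripper_width: 0.0099
finger_force: 2.9
```

{"fn": "carry_out", "kwargs": {
  "deltas": [
    [[0,0,0],[7,0,0],10],
    [[0,0,0],[14,0,0],10],
    [[0,0,0],[21,0,0],10],
    [[0,0,0],[28,0,0],10],
    [[0,0,0],[35,0,0],10],
    [[0,0,0],[42,0,0],10],
    [[0,0,0],[49,0,0],10],
    [[0,0,0],[56,0,-4],10],
    [[0,0,0],[58,0,-25],10],
    [[0,0,0],[58,0,-50],10]
  ]
}}

```text
time_s: 14.83
eef_pos: [0.6545, -0.2222, 0.1173]
eef_rot: [-3.138, 0.004, 0.25]
contact_force: [-0.5, 0.1, -0.2]
gripper_width: 0.01
finger_force: 0.0
```

{"fn": "carry_out", "kwargs": {
  "deltas": [
    [[0,0,0],[-10,0,-35],70],
    [[0,0,0],[-30,0,-70],70],
    [[0,0,0],[-50,0,-100],70],
    [[0,0,0],[-70,0,-110],70],
    [[0,0,0],[-95,0,-110],70],
    [[0,0,0],[-120,0,-110],70],
    [[0,0,0],[-140,0,-110],70],
    [[0,0,0],[-155,0,-110],70],
    [[0,0,0],[-160,0,-110],70],
    [[0,0,0],[-160,0,-110],70]
  ]
}}

```text
time_s: 15.67
eef_pos: [0.4996, -0.263, 0.229]
eef_rot: [-3.141, 0.001, 0.249]
contact_force: [0.7, 0.1, -0.2]
gripper_width: 0.07
finger_force: 0.0
```

```bash
python3 look.py w6
```

```text
15.67 [ 0.4996 -0.263   0.229 ] [-3.141e+00  1.000e-03  2.490e-01]
cam [[0.246, 0.934, 0.258, 0.564], [-0.969, 0.238, 0.063, -0.247], [-0.002, -0.265, 0.964, 0.388]]
reader [(array([ 0.6062, -0.2357,  0.06  ]), 0.79)]
[[194.0, 0.0], [324.0, 0.0], [324.0, 142.0], [194.0, 142.0]] [[0.6469, -0.1581], [0.6783, -0.2821], [0.5459, -0.3242], [0.5103, -0.1841]] [ 0.5953 -0.2371] [0.1391, 0.1279, 0.139, 0.1446]
ejector_thumb [(array([ 0.6273, -0.2268,  0.0867]), 0.73)]
[[242.0, 27.0], [278.0, 27.0], [278.0, 51.0], [242.0, 51.0]] [[0.6296, -0.2124], [0.6378, -0.2447], [0.6182, -0.25], [0.6098, -0.2171]] [ 0.6239 -0.231 ] [0.0204, 0.0333, 0.0204, 0.034]
cartridge [(array([ 0.5123, -0.2595,  0.0508]), 0.72)]
[[249.0, 96.0], [273.0, 96.0], [273.0, 175.0], [249.0, 175.0]] [[0.5731, -0.2313], [0.5796, -0.2571], [0.4931, -0.2802], [0.486, -0.2525]] [ 0.533  -0.2553] [0.0896, 0.0266, 0.0896, 0.0285]
```

View pics/w6.png

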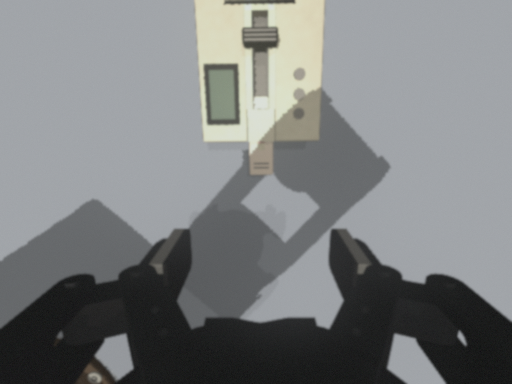

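The cartridge now stands out of the mouth, with its front edge at row 175 and centred on column 261. The slide is back home at row 37. Before the grasp I'll work out the real fingertip position from the image.

Run:
```python
from h import *
from scipy.optimize import least_squares
p=optics.get_image("wrist");s=arm.get_state();t=s["eef_pos"];K=np.array(p["intrinsics"]);print(K[0,0],p["k1"])
im=p["pixels"];g=cv2.cvtColor(im,6)
for v in (224,228,232,236,240,250,260): 
    print(v,g[v,150:200:2].tolist(),g[v,320:376:2].tolist())
def P(dx,dy,dz): return proj(p,t+dx*EX+dy*EY+dz*EZ)
for w,ul,ur,v in ((.070,190,330,229),(.010,250.4,271,223)):
    f=lambda q:np.r_[P(q[0],w/2,q[1])-[ul,v],P(q[0],-w/2,q[1])-[ur,v]]
    r=least_squares(f,[0,0]);print(w,r.x.round(4),f(r.x).round(1))
```

```text
291.4498751394819 0.004984947744066867
224 [162, 162, 161, 161, 162, 162, 163, 163, 162, 162, 162, 164, 161, 162, 160, 161, 162, 162, 162, 154, 127, 104, 98, 98, 97] [106, 106, 108, 107, 106, 106, 113, 140, 158, 162, 161, 162, 161, 163, 161, 162, 163, 162, 162, 163, 162, 162, 163, 161, 163, 163, 162, 163]
228 [161, 162, 163, 163, 161, 162, 161, 161, 162, 163, 161, 158, 140, 132, 133, 132, 132, 128, 125, 104, 96, 98, 97, 98, 97] [109, 107, 107, 107, 118, 136, 124, 124, 129, 131, 132, 133, 133, 140, 159, 161, 162, 162, 161, 163, 163, 163, 164, 163, 163, 163, 163, 163]
232 [161, 161, 161, 160, 163, 160, 161, 163, 161, 162, 146, 103, 82, 81, 81, 79, 64, 51, 48, 52, 83, 97, 98, 97, 96] [107, 109, 115, 145, 158, 116, 53, 48, 52, 67, 79, 83, 80, 85, 112, 153, 162, 162, 162, 162, 162, 163, 161, 162, 162, 163, 163, 162]
236 [161, 161, 160, 162, 160, 162, 159, 156, 156, 132, 91, 82, 81, 82, 77, 58, 47, 48, 48, 49, 74, 94, 95, 97, 95] [119, 143, 158, 162, 154, 96, 51, 47, 49, 49, 63, 78, 81, 82, 79, 94, 137, 158, 158, 161, 162, 162, 161, 163, 162, 161, 162, 163]
240 [161, 162, 161, 156, 136, 98, 63, 57, 75, 81, 81, 80, 81, 70, 53, 48, 48, 47, 46, 48, 66, 93, 97, 96, 95] [158, 161, 161, 161, 150, 84, 49, 47, 48, 47, 47, 56, 74, 81, 80, 81, 81, 72, 58, 71, 106, 141, 158, 164, 162, 162, 162, 161]
250 [63, 46, 44, 48, 64, 76, 80, 78, 79, 77, 67, 48, 43, 44, 44, 44, 43, 42, 44, 44, 51, 86, 95, 95, 94] [163, 161, 162, 161, 135, 67, 49, 47, 46, 45, 46, 46, 45, 45, 52, 75, 79, 80, 80, 81, 77, 60, 50, 48, 53, 93, 144, 161]
260 [51, 71, 76, 78, 77, 76, 76, 59, 44, 39, 41, 41, 39, 41, 41, 41, 38, 39, 39, 41, 45, 78, 94, 95, 94] [163, 162, 162, 161, 121, 54, 47, 48, 46, 45, 45, 44, 46, 44, 43, 45, 43, 50, 68, 78, 78, 78, 76, 77, 66, 51, 45, 43]
0.07 [0.008 0.024] [ 0.3 -0.1  0.3  0.1]
0.01 [0.0126 0.0273] [-0.4 -0.  -0.4  0. ]
```

{"fn": "carry_out", "kwargs": {
  "deltas": [
    [[0,0,0],[4,0,15],60],
    [[0,0,0],[7,0,40],60],
    [[0,0,0],[7,0,65],60],
    [[0,0,0],[7,0,90],60],
    [[0,0,0],[7,0,115],60],
    [[0,0,0],[7,0,135],60],
    [[0,0,0],[7,0,150],60],
    [[0,0,0],[7,0,165],60],
    [[0,0,0],[7,0,178],60],
    [[0,0,0],[7,0,180],60]
  ]
}}

```text
time_s: 16.9
eef_pos: [0.5065, -0.2606, 0.0467]
eef_rot: [-3.139, 0.002, 0.25]
contact_force: [-1.2, 0.5, -1.0]
gripper_width: 0.0598
finger_force: 0.0
```

{"fn": "carry_out", "kwargs": {
  "deltas": [
    [[0,0,0],[0,0,2],60],
    [[0,0,0],[0,0,4],60],
    [[0,0,0],[0,0,6],60],
    [[0,0,0],[0,0,8],60],
    [[0,0,0],[0,0,10],60],
    [[0,0,0],[0,0,12],60],
    [[0,0,0],[0,0,14],60],
    [[0,0,0],[0,0,15],60],
    [[0,0,0],[0,0,15],60],
    [[0,0,0],[0,0,15],60]
  ]
}}

```text
time_s: 17.73
eef_pos: [0.5073, -0.2613, 0.0339]
eef_rot: [-3.142, 0.0, 0.25]
contact_force: [-0.8, 1.1, -0.2]
gripper_width: 0.0603
finger_force: 0.0
```

```bash
python3 look.py w7
python3 - <<'E'
from h import *
p=optics.get_image("scene");a=p["pixels"]
u,v=proj(p,[.51,-.26,.05]).astype(int)
w=cv2.imread("pics/w7.png")
c=cv2.resize(np.clip(a[max(0,v-45):v+45,u-45:u+45]*1.5,0,255).astype(np.uint8),(384,384),interpolation=2)
cv2.imwrite("pics/z7.png",np.hstack([c,w[:,60:460]]))
E
```

```text
17.73 [ 0.5073 -0.2613  0.0339] [-3.142  0.     0.25 ]
cam [[0.247, 0.934, 0.257, 0.572], [-0.969, 0.239, 0.064, -0.245], [-0.001, -0.265, 0.964, 0.193]]
reader [(array([ 0.5789, -0.2477,  0.0633]), 0.68)]
[[98.0, 0.0], [420.0, 0.0], [420.0, 204.0], [98.0, 204.0]] [[0.5955, -0.1726], [0.6269, -0.2958], [0.5478, -0.3288], [0.5101, -0.1813]] [ 0.5701 -0.2446] [0.0858, 0.1272, 0.0857, 0.1522]
ejector_thumb []
cartridge [(array([ 0.5163, -0.2557,  0.0476]), 0.73)]
[[233.0, 97.0], [287.0, 97.0], [287.0, 267.0], [233.0, 267.0]] [[0.5732, -0.2313], [0.5795, -0.2558], [0.4935, -0.28], [0.4862, -0.2512]] [ 0.5331 -0.2546] [0.0893, 0.0253, 0.0893, 0.0297]
```

View pics/z7.png

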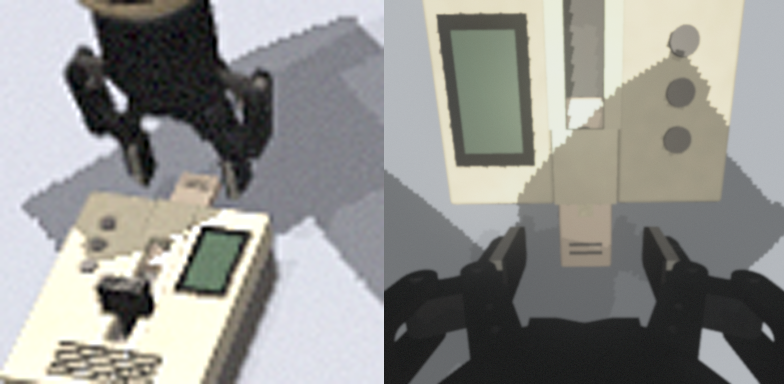

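The fingers straddle the cartridge symmetrically about column 260. Tip scale of about 2 px/mm puts the tips just above the cartridge top, so I need to go about 22 mm lower.

{"fn": "carry_out", "kwargs": {
  "deltas": [
    [[0,0,0],[0,0,3],55],
    [[0,0,0],[0,0,6],50],
    [[0,0,0],[0,0,9],50],
    [[0,0,0],[0,0,12],50],
    [[0,0,0],[0,0,15],50],
    [[0,0,0],[0,0,17],50],
    [[0,0,0],[0,0,19],50],
    [[0,0,0],[0,0,21],50],
    [[0,0,0],[0,0,22],50],
    [[0,0,0],[0,0,22],50]
  ]
}}

```text
time_s: 18.97
eef_pos: [0.5073, -0.2613, 0.0117]
eef_rot: [-3.141, 0.0, 0.25]
contact_force: [-1.0, -0.6, 0.8]
gripper_width: 0.0503
finger_force: 0.0
```

{"fn": "carry_out", "kwargs": {
  "deltas": [
    [[0,0,0],[0,0,0],42],
    [[0,0,0],[0,0,0],36],
    [[0,0,0],[0,0,0],32],
    [[0,0,0],[0,0,0],29],
    [[0,0,0],[0,0,0],27],
    [[0,0,0],[0,0,0],24],
    [[0,0,0],[0,0,0],22],
    [[0,0,0],[0,0,0],20],
    [[0,0,0],[0,0,0],20],
    [[0,0,0],[0,0,0],20]
  ]
}}

```text
time_s: 19.8
eef_pos: [0.5075, -0.2614, 0.0121]
eef_rot: [3.141, -0.0, 0.25]
contact_force: [-1.0, -0.0, 5.7]
gripper_width: 0.0267
finger_force: 59.1
```

```bash
python3 look.py w8
python3 - <<'E'
import cv2,numpy as np
from h import *
p=optics.get_image("scene");a=p["pixels"]
u,v=proj(p,[.51,-.26,.05]).astype(int)
w=cv2.imread("pics/w8.png")
c=cv2.resize(np.clip(a[max(0,v-45):v+45,u-45:u+45]*1.5,0,255).astype(np.uint8),(384,384),interpolation=2)
cv2.imwrite("pics/z8.png",np.hstack([c,w[:,60:460]]))
E
```

```text
19.8 [ 0.5075 -0.2614  0.0121] [ 3.141 -0.     0.25 ]
cam [[0.247, 0.934, 0.256, 0.572], [-0.969, 0.239, 0.064, -0.245], [-0.001, -0.264, 0.964, 0.171]]
reader [(array([ 0.5766, -0.248 ,  0.0629]), 0.69)]
[[67.0, 222.0], [67.0, 0.0], [451.0, 0.0], [451.0, 222.0]] [[0.5097, -0.1808], [0.5891, -0.1748], [0.6203, -0.2973], [0.5478, -0.3299]] [ 0.5667 -0.2457] [0.1539, 0.0796, 0.1265, 0.0795]
ejector_thumb []
[[229.0, 95.0], [289.0, 95.0], [289.0, 290.0], [229.0, 290.0]] [[0.5728, -0.2359], [0.5769, -0.2517], [0.5182, -0.2683], [0.5134, -0.2493]] [ 0.5453 -0.2513] [0.061, 0.0163, 0.0609, 0.0197]
cartridge [(array([ 0.5174, -0.255 ,  0.0504]), 0.83)]
[[229.0, 289.0], [229.0, 95.0], [289.0, 95.0], [289.0, 289.0]] [[0.4874, -0.2511], [0.5734, -0.2317], [0.5793, -0.2548], [0.4944, -0.2788]] [ 0.5336 -0.2541] [0.0286, 0.0882, 0.0238, 0.0882]
```

View pics/z8.png

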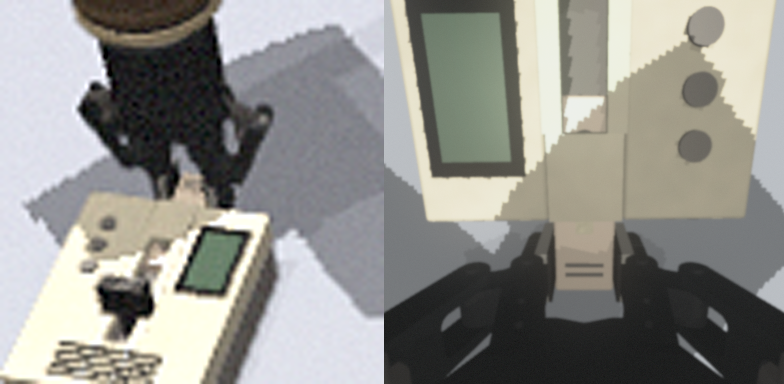

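The pads hold the cartridge on both sides (width 26.7 mm, force 59 N). I'll draw it straight out.

{"fn": "carry_out", "kwargs": {
  "deltas": [
    [[0,0,0],[-4,0,0],20],
    [[0,0,0],[-10,0,0],20],
    [[0,0,0],[-17,0,0],20],
    [[0,0,0],[-24,0,0],20],
    [[0,0,0],[-31,0,0],20],
    [[0,0,0],[-38,0,0],20],
    [[0,0,0],[-45,0,0],20],
    [[0,0,0],[-52,0,0],20],
    [[0,0,0],[-59,0,0],20],
    [[0,0,0],[-64,0,0],20]
  ]
}}

```text
time_s: 21.03
eef_pos: [0.4439, -0.277, 0.0117]
eef_rot: [-3.141, 0.001, 0.25]
contact_force: [-0.4, 0.2, -1.1]
gripper_width: 0.0266
finger_force: 59.0
```

```bash
python3 look.py w9
python3 - <<'E'
from h import *
p=optics.get_image("top")
for r in optics.look_for(p,"cartridge")[:2]:
    c=np.array(r["centre"]);print(c.round(4),(c@EX-.534).round(4),(c@EY+.378).round(4),r["conf"])
m=optics.cut_out(p,"tray")[0]["pixels"]
b=cv2.boxPoints(cv2.minAreaRect(cv2.findNonZero(m.astype(np.uint8))));W=np.array([at(p,*q,.022)[:2] for q in b]);print(W.round(4),W.mean(0).round(4))
E
```

```text
21.03 [ 0.4439 -0.277   0.0117] [-3.141e+00  1.000e-03  2.500e-01]
cam [[0.247, 0.934, 0.258, 0.508], [-0.969, 0.238, 0.064, -0.261], [-0.002, -0.265, 0.964, 0.171]]
reader []
[[70.0, 0.0], [455.0, 0.0], [455.0, 69.0], [70.0, 69.0]] [[0.5258, -0.1917], [0.5569, -0.3141], [0.5375, -0.323], [0.5045, -0.1933]] [ 0.5312 -0.2555] [0.0214, 0.1263, 0.0214, 0.1338]
ejector_thumb []
cartridge [(array([ 0.4776, -0.2682,  0.0469]), 0.83)]
[[220.0, 289.0], [226.0, 92.0], [294.0, 94.0], [288.0, 291.0]] [[0.423, -0.2627], [0.5107, -0.2461], [0.5166, -0.2724], [0.43, -0.2944]] [ 0.47   -0.2689] [0.0325, 0.0892, 0.027, 0.0894]
[ 0.4851 -0.2674  0.0514] -0.1301 -0.0011 0.61
[[0.5231 0.3566]
 [0.7446 0.3403]
 [0.7289 0.1697]
 [0.5079 0.1887]] [0.6261 0.2638]
```

View pics/w9.png

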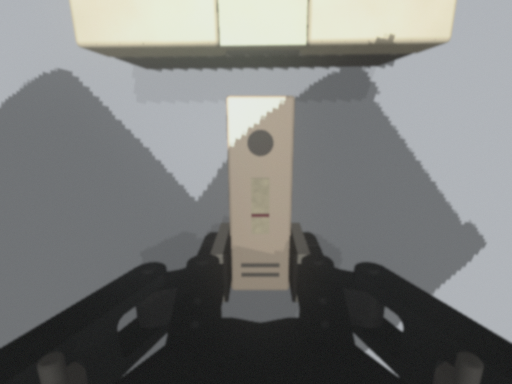

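The cartridge is clear of the reader and level, window and well facing up. Now I'll lift it and carry it to the tray.

{"fn": "carry_out", "kwargs": {
  "deltas": [
    [[0,0,0],[0,0,-3],20],
    [[0,0,0],[0,0,-9],20],
    [[0,0,0],[0,0,-17],20],
    [[0,0,0],[0,0,-25],20],
    [[0,0,0],[0,0,-33],20],
    [[0,0,0],[0,0,-41],20],
    [[0,0,0],[0,0,-49],20],
    [[0,0,0],[0,0,-55],20],
    [[0,0,0],[0,0,-59],20],
    [[0,0,0],[0,0,-60],20]
  ]
}}

```text
time_s: 22.37
eef_pos: [0.4457, -0.2773, 0.0728]
eef_rot: [3.141, -0.001, 0.25]
contact_force: [-0.5, 0.3, 0.3]
gripper_width: 0.0269
finger_force: 59.0
```

{"fn": "carry_out", "kwargs": {
  "deltas": [
    [[0,0,0],[3,-5,0],20],
    [[0,0,0],[8,-14,0],20],
    [[0,0,0],[15,-26,0],20],
    [[0,0,0],[24,-41,0],20],
    [[0,0,0],[34,-58,0],20],
    [[0,0,0],[45,-76,0],20],
    [[0,0,0],[56,-95,0],20],
    [[0,0,0],[67,-113,0],20],
    [[0,0,0],[78,-132,0],20],
    [[0,0,0],[89,-150,0],20]
  ]
}}

```text
time_s: 23.2
eef_pos: [0.4941, -0.1076, 0.0714]
eef_rot: [-3.141, 0.001, 0.25]
contact_force: [-0.0, -0.0, -0.3]
gripper_width: 0.0269
finger_force: 59.0
```

{"fn": "carry_out", "kwargs": {
  "deltas": [
    [[0,0,0],[11,-18,0],20],
    [[0,0,0],[22,-37,0],20],
    [[0,0,0],[33,-55,0],20],
    [[0,0,0],[44,-74,0],20],
    [[0,0,0],[55,-92,0],20],
    [[0,0,0],[66,-111,0],20],
    [[0,0,0],[77,-129,0],20],
    [[0,0,0],[88,-148,0],20],
    [[0,0,0],[99,-166,0],20],
    [[0,0,0],[109,-184,0],20]
  ]
}}

```text
time_s: 24.03
eef_pos: [0.5541, 0.0975, 0.0713]
eef_rot: [-3.141, 0.001, 0.25]
contact_force: [0.5, -0.0, 0.0]
gripper_width: 0.0267
finger_force: 59.0
```

{"fn": "carry_out", "kwargs": {
  "deltas": [
    [[0,0,0],[11,-18,0],20],
    [[0,0,0],[22,-37,0],20],
    [[0,0,0],[33,-55,0],20],
    [[0,0,0],[44,-74,0],20],
    [[0,0,0],[54,-92,0],20],
    [[0,0,0],[64,-108,0],20],
    [[0,0,0],[73,-123,0],20],
    [[0,0,0],[80,-135,0],20],
    [[0,0,0],[84,-142,0],20],
    [[0,0,0],[85,-145,0],20]
  ]
}}

```text
time_s: 24.87
eef_pos: [0.6009, 0.2583, 0.0714]
eef_rot: [-3.142, 0.0, 0.251]
contact_force: [0.3, -0.2, -0.1]
gripper_width: 0.0268
finger_force: 59.0
```

```bash
cat > t.py <<'E'
from h import *
s=arm.get_state();t=s["eef_pos"];print(s["time_s"],t.round(4),s["eef_rot"].round(3))
p=optics.get_image("wrist")
for n,z in (("tray",.022),("cartridge",t[2]+.038)):
    for r in optics.look_for(p,n)[:1]: print(n,np.round(r["centre"],4),r["conf"])
    c=optics.cut_out(p,n)[:1]
    if c:
        b=cv2.boxPoints(cv2.minAreaRect(cv2.findNonZero(c[0]["pixels"].astype(np.uint8))));W=np.array([at(p,*q,z) for q in b])
        print(b.round().tolist(),W.round(3)[:,:2].tolist(),W.mean(0).round(4),[round(float(np.linalg.norm(W[i]-W[i-1])),4) for i in range(4)])
q=optics.get_image("top")
for n in ("tray","cartridge"):
    for r in optics.look_for(q,n)[:1]: print("top",n,np.round(r["centre"],4),r["conf"])
E
python3 t.py
```

```text
24.8667 [0.6009 0.2583 0.0714] [-3.142  0.     0.251]
tray [0.6641 0.277  0.0064] 0.83
[[95.0, 256.0], [185.0, -35.0], [437.0, 43.0], [347.0, 333.0]] [[0.523, 0.374], [0.735, 0.34], [0.733, 0.174], [0.503, 0.156]] [0.6237 0.261  0.022 ] [0.2181, 0.2146, 0.1667, 0.2311]
cartridge [0.6332 0.2657 0.1081] 0.73
[[226.0, 95.0], [293.0, 95.0], [293.0, 289.0], [226.0, 289.0]] [[0.667, 0.289], [0.673, 0.263], [0.588, 0.239], [0.58, 0.27]] [0.6271 0.2654 0.1094] [0.0882, 0.0266, 0.0881, 0.0319]
top tray [ 6.280e-01  2.424e-01 -1.000e-04] 0.58
```

{"fn": "carry_out", "kwargs": {
  "deltas": [
    [[0,0,0],[0,0,5],20],
    [[0,0,0],[0,0,13],20],
    [[0,0,0],[0,0,22],20],
    [[0,0,0],[0,0,31],20],
    [[0,0,0],[0,0,40],20],
    [[0,0,0],[0,0,49],20],
    [[0,0,0],[0,0,57],20],
    [[0,0,0],[0,0,63],20],
    [[0,0,0],[0,0,67],20],
    [[0,0,0],[0,0,69],20]
  ]
}}

```text
time_s: 26.1
eef_pos: [0.6009, 0.2569, 0.0021]
eef_rot: [3.142, 0.001, 0.25]
contact_force: [-0.4, -0.8, -1.3]
gripper_width: 0.0265
finger_force: 59.0
```

{"fn": "carry_out", "kwargs": {
  "deltas": [
    [[0,0,0],[0,0,0.5],20],
    [[0,0,0],[0,0,1],20],
    [[0,0,0],[0,0,1.5],20],
    [[0,0,0],[0,0,2],20],
    [[0,0,0],[0,0,2.5],20],
    [[0,0,0],[0,0,3],20],
    [[0,0,0],[0,0,3.5],20],
    [[0,0,0],[0,0,4],20],
    [[0,0,0],[0,0,4],20],
    [[0,0,0],[0,0,4],20]
  ]
}}

```text
time_s: 26.93
eef_pos: [0.6012, 0.257, -0.0011]
eef_rot: [3.142, 0.0, 0.25]
contact_force: [0.2, 0.6, -1.1]
gripper_width: 0.0265
finger_force: 59.0
```

{"fn": "carry_out", "kwargs": {
  "deltas": [
    [[0,0,0],[0,0,0.4],20],
    [[0,0,0],[0,0,0.8],20],
    [[0,0,0],[0,0,1.2],20],
    [[0,0,0],[0,0,1.6],20],
    [[0,0,0],[0,0,2],20],
    [[0,0,0],[0,0,2.4],20],
    [[0,0,0],[0,0,2.8],20],
    [[0,0,0],[0,0,3],20],
    [[0,0,0],[0,0,3],20],
    [[0,0,0],[0,0,3],20]
  ]
}}

```text
time_s: 27.77
eef_pos: [0.6011, 0.257, -0.0041]
eef_rot: [-3.142, 0.0, 0.25]
contact_force: [-0.1, -0.3, -0.1]
gripper_width: 0.0264
finger_force: 59.0
```

{"fn": "carry_out", "kwargs": {
  "deltas": [
    [[0,0,0],[0,0,0.5],20],
    [[0,0,0],[0,0,1],20],
    [[0,0,0],[0,0,1.5],20],
    [[0,0,0],[0,0,2],20],
    [[0,0,0],[0,0,2.5],20],
    [[0,0,0],[0,0,3],20],
    [[0,0,0],[0,0,3.5],20],
    [[0,0,0],[0,0,4],20],
    [[0,0,0],[0,0,4],20],
    [[0,0,0],[0,0,4],20]
  ]
}}

```text
time_s: 28.6
eef_pos: [0.6012, 0.257, -0.0081]
eef_rot: [-3.142, 0.0, 0.25]
contact_force: [0.2, 0.3, -0.8]
gripper_width: 0.0262
finger_force: 59.0
```

{"fn": "carry_out", "kwargs": {
  "deltas": [
    [[0,0,0],[0,0,0.4],20],
    [[0,0,0],[0,0,0.8],20],
    [[0,0,0],[0,0,1.2],20],
    [[0,0,0],[0,0,1.6],20],
    [[0,0,0],[0,0,2],20],
    [[0,0,0],[0,0,2.4],20],
    [[0,0,0],[0,0,2.5],20],
    [[0,0,0],[0,0,2.5],20],
    [[0,0,0],[0,0,2.5],20],
    [[0,0,0],[0,0,2.5],20]
  ]
}}

```text
time_s: 29.43
eef_pos: [0.6012, 0.257, -0.0106]
eef_rot: [-3.142, 0.0, 0.25]
contact_force: [-0.5, -0.2, 0.3]
gripper_width: 0.0264
finger_force: 59.0
```

{"fn": "carry_out", "kwargs": {
  "deltas": [
    [[0,0,0],[0,0,0.4],20],
    [[0,0,0],[0,0,0.8],20],
    [[0,0,0],[0,0,1.2],20],
    [[0,0,0],[0,0,1.6],20],
    [[0,0,0],[0,0,2],20],
    [[0,0,0],[0,0,2.4],20],
    [[0,0,0],[0,0,2.5],20],
    [[0,0,0],[0,0,2.5],20],
    [[0,0,0],[0,0,2.5],20],
    [[0,0,0],[0,0,2.5],20]
  ]
}}

```text
time_s: 30.27
eef_pos: [0.6012, 0.257, -0.0131]
eef_rot: [-3.142, -0.0, 0.25]
contact_force: [-0.4, 0.5, 0.4]
gripper_width: 0.0262
finger_force: 59.0
```

{"fn": "carry_out", "kwargs": {
  "deltas": [
    [[0,0,0],[0,0,0.4],20],
    [[0,0,0],[0,0,0.8],20],
    [[0,0,0],[0,0,1.2],20],
    [[0,0,0],[0,0,1.6],20],
    [[0,0,0],[0,0,2],20],
    [[0,0,0],[0,0,2.4],20],
    [[0,0,0],[0,0,2.5],20],
    [[0,0,0],[0,0,2.5],20],
    [[0,0,0],[0,0,2.5],20],
    [[0,0,0],[0,0,2.5],20]
  ]
}}

```text
time_s: 31.1
eef_pos: [0.6013, 0.2571, -0.0136]
eef_rot: [-3.142, -0.001, 0.25]
contact_force: [-9.8, -4.4, 33.7]
gripper_width: 0.0266
finger_force: 77.8
```

The tips are on the tray floor at TCP z = −13.6 mm, and the cartridge's underside is about 1 cm above the floor. I'll unload the tips, then ease the fingers open so the cartridge settles slowly.

{"fn": "carry_out", "kwargs": {
  "deltas": [
    [[0,0,0],[0,0,-0.5],20],
    [[0,0,0],[0,0,-1],20],
    [[0,0,0],[0,0,-1.5],20],
    [[0,0,0],[0,0,-1.7],22],
    [[0,0,0],[0,0,-1.7],24],
    [[0,0,0],[0,0,-1.7],25.5],
    [[0,0,0],[0,0,-1.7],26],
    [[0,0,0],[0,0,-1.7],26.3],
    [[0,0,0],[0,0,-1.7],26.5],
    [[0,0,0],[0,0,-1.7],26.6]
  ]
}}

```text
time_s: 31.93
eef_pos: [0.6013, 0.257, -0.0135]
eef_rot: [-3.142, -0.0, 0.25]
contact_force: [-1.9, -1.0, 8.5]
gripper_width: 0.0267
finger_force: 59.4
```

{"fn": "carry_out", "kwargs": {
  "deltas": [
    [[0,0,0],[0,0,0],26.7],
    [[0,0,0],[0,0,0],26.8],
    [[0,0,0],[0,0,0],26.9],
    [[0,0,0],[0,0,0],27],
    [[0,0,0],[0,0,0],27.1],
    [[0,0,0],[0,0,0],27.2],
    [[0,0,0],[0,0,0],27.3],
    [[0,0,0],[0,0,0],27.4],
    [[0,0,0],[0,0,0],27.5],
    [[0,0,0],[0,0,0],27.6]
  ]
}}

```text
time_s: 32.77
eef_pos: [0.6013, 0.257, -0.0136]
eef_rot: [-3.142, -0.0, 0.25]
contact_force: [-1.7, -1.5, 6.3]
gripper_width: 0.0276
finger_force: 21.7
```

```bash
python3 t.py
```

```text
32.7667 [ 0.6013  0.257  -0.0136] [-3.142 -0.     0.25 ]
tray [0.6622 0.2605 0.0055] 0.65
[[34.0, 0.0], [511.0, 0.0], [511.0, 369.0], [34.0, 369.0]] [[0.682, 0.365], [0.726, 0.193], [0.57, 0.113], [0.507, 0.356]] [0.6212 0.2566 0.022 ] [0.1752, 0.1775, 0.1754, 0.2512]
cartridge [0.6356 0.2651 0.0229] 0.67
top tray [ 0.6994  0.2459 -0.    ] 0.83
top cartridge [ 0.6106 -0.2275  0.059 ] 0.32
```

{"fn": "carry_out", "kwargs": {
  "deltas": [
    [[0,0,0],[0,0,0],27.65],
    [[0,0,0],[0,0,0],27.7],
    [[0,0,0],[0,0,0],27.75],
    [[0,0,0],[0,0,0],27.8],
    [[0,0,0],[0,0,0],27.85],
    [[0,0,0],[0,0,0],27.9],
    [[0,0,0],[0,0,0],27.95],
    [[0,0,0],[0,0,0],28],
    [[0,0,0],[0,0,0],28.05],
    [[0,0,0],[0,0,0],28.1]
  ]
}}

```text
time_s: 34.0
eef_pos: [0.6013, 0.257, -0.0136]
eef_rot: [-3.142, -0.0, 0.25]
contact_force: [-1.9, -0.9, 5.1]
gripper_width: 0.0283
finger_force: 3.1
```

{"fn": "carry_out", "kwargs": {
  "deltas": [
    [[0,0,0],[0,0,0],28.15],
    [[0,0,0],[0,0,0],28.2],
    [[0,0,0],[0,0,0],28.25],
    [[0,0,0],[0,0,0],28.3],
    [[0,0,0],[0,0,0],28.35],
    [[0,0,0],[0,0,0],28.4],
    [[0,0,0],[0,0,0],28.5],
    [[0,0,0],[0,0,0],28.7],
    [[0,0,0],[0,0,0],29],
    [[0,0,0],[0,0,0],29.5]
  ]
}}

```text
time_s: 34.83
eef_pos: [0.6014, 0.2571, -0.0138]
eef_rot: [-3.142, -0.0, 0.25]
contact_force: [-0.5, 0.6, 5.6]
gripper_width: 0.0295
finger_force: 2.7
```

{"fn": "carry_out", "kwargs": {
  "deltas": [
    [[0,0,0],[0,0,-0.5],30],
    [[0,0,0],[0,0,-0.5],31],
    [[0,0,0],[0,0,-0.5],32],
    [[0,0,0],[0,0,-0.5],33],
    [[0,0,0],[0,0,-0.5],35],
    [[0,0,0],[0,0,-0.5],38],
    [[0,0,0],[0,0,-0.5],42],
    [[0,0,0],[0,0,-0.5],48],
    [[0,0,0],[0,0,-0.5],55],
    [[0,0,0],[0,0,-0.5],60]
  ]
}}

```text
time_s: 35.67
eef_pos: [0.6012, 0.257, -0.0134]
eef_rot: [-3.142, 0.0, 0.25]
contact_force: [0.2, -0.0, 0.3]
gripper_width: 0.0603
finger_force: 0.0
```

{"fn": "carry_out", "kwargs": {
  "deltas": [
    [[0,0,0],[0,0,-4],60],
    [[0,0,0],[0,0,-12],60],
    [[0,0,0],[0,0,-24],60],
    [[0,0,0],[0,0,-40],60],
    [[0,0,0],[0,0,-60],60],
    [[0,0,0],[0,0,-80],60],
    [[0,0,0],[0,0,-100],60],
    [[0,0,0],[0,0,-115],60],
    [[0,0,0],[0,0,-120],60],
    [[0,0,0],[0,0,-120],60]
  ]
}}

```text
time_s: 36.5
eef_pos: [0.6022, 0.2574, 0.1089]
eef_rot: [-3.141, -0.003, 0.25]
contact_force: [0.4, 0.6, 0.4]
gripper_width: 0.06
finger_force: 0.0
```

```bash
sed -i 's/t\[2\]+.038/.014/' t.py; python3 t.py
python3 - <<'E'
from h import *
for c in ("scene","top"):
    p=optics.get_image(c)
    for n in ("ejector_thumb","cartridge","tube_rack","timer","reagent"): print(c,n,[(np.round(r["centre"],3),round(r["conf"],2)) for r in optics.look_for(p,n)[:1]])
E
```

```text
36.5 [0.6022 0.2574 0.1089] [-3.141e+00 -3.000e-03  2.500e-01]
tray [0.646  0.2663 0.0072] 0.79
[[118.0, 237.0], [197.0, -13.0], [406.0, 53.0], [328.0, 303.0]] [[0.524, 0.372], [0.738, 0.341], [0.734, 0.174], [0.504, 0.164]] [0.6251 0.2628 0.022 ] [0.2083, 0.2168, 0.1661, 0.2301]
cartridge [0.6313 0.2654 0.0141] 0.7
[[244.0, 105.0], [276.0, 105.0], [276.0, 207.0], [244.0, 207.0]] [[0.666, 0.288], [0.672, 0.262], [0.585, 0.238], [0.578, 0.267]] [0.6253 0.2636 0.014 ] [0.0903, 0.0269, 0.0903, 0.0295]
top tray [0.6155 0.2365 0.0018] 0.68
scene ejector_thumb [(array([ 0.63 , -0.227,  0.081]), 0.56)]
scene cartridge [(array([0.629, 0.264, 0.013]), 0.69)]
scene tube_rack [(array([0.554, 0.474, 0.043]), 0.81)]
scene timer []
scene reagent [(array([0.808, 0.055, 0.051]), 0.52)]
top ejector_thumb [(array([ 0.628, -0.225,  0.085]), 0.65)]
top cartridge []
top tube_rack [(array([0.542, 0.502, 0.045]), 0.82)]
top timer [(array([ 0.783, -0.071,  0.069]), 0.61)]
top reagent [(array([0.796, 0.046, 0.048]), 0.47)]
```

```bash
python3 -c "
from station import arm
print(arm.close_job())"
```

```text
the job is handed in; nothing more can be done
None
```

The job is handed in at about 36.5 s, with no verdict returned: by the cameras, the slide is back home and the cartridge lies flat, window up, at the tray's centre; the fingertips met the tray floor first, so it was eased down the last 1 cm or so by slowly opening the fingers; nothing else was disturbed as far as could be seen, and I viewed 11 pictures, one over the limit of 10.

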